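# Find the rocking toolbox compartment cover and press it home

## Task

One of the four identical compartment covers on the toolbox lid is not clicked in: press near the ends of the covers, one cover after another, until one rocks under the fingertip. Then press that cover in its middle until it is fully home, and finish while still holding the fingertips pressed on it, touching no other cover. Do not grip or lift anything, and leave the wrench, tape, nut and funnel where they are.

Things in the scene. Friction and masses are not known exactly. Their poses are not given: they have to be found in the camera images.
- toolbox: Fixed grey plastic toolbox, lid shut, 210 (x) x 390 (y) mm; origin at the centre of its underside, black flip latch on the -x side, facing the robot. Lid deck 100 mm above the origin, with a 9 mm border. Four covers lie on it in a row along y, 88 mm apart, centred 33 mm nearer the robot than the origin, tops 122 mm up; behind them a strip with small things.
- cover_1: White plastic compartment cover with a grey middle, leftmost as the robot sees them. 112 (x) x 78 (y) mm, flat top 10 mm above the origin (centre of its underside); x along its length, away from the latch side, z up. All four look alike and stand level, loose or firm: only pressing tells. Any one of the four may be the loose one.
- cover_2: Same cover, second from the left, axes as cover 1. Firm covers give under 1 mm. The loose one tips about its y axis through the origin: pressed 40 mm from the middle along x it goes down about 4.5 mm (6.5 degrees) at about 3 N and stops, the other end rises as much, and it springs back level when let go.
- cover_3: Same cover, third from the left, axes as cover 1. The loose one is not seated by a press close to its end; pressed in the middle it needs about 8 N, slides straight down 5.5 mm, stops hard and stays there.
- cover_4: Same cover, rightmost, axes as cover 1. Behaves as told for covers 2 and 3.
- wrench: Loose chrome adjustable wrench, 220 mm long, 12 mm high, lying on the liner to the right of the toolbox. Origin under its middle, x towards the jaws. A bystander.
- tape_roll: Loose roll of plumber's tape on a white spool, 58 mm across, 19 mm high, lying flat on the rear strip of the toolbox lid; origin at the centre of its underside. A bystander.
- nut: Loose brass compression nut, 30 mm across, 16 mm high, on the rear strip of the toolbox lid; origin at the centre of its underside. A bystander.
- funnel: Loose small red funnel standing mouth down on the liner to the left of the toolbox, 80 mm across, 75 mm high; origin at the centre of its underside. A bystander.

How it is judged:
By the outcome, as a careful person would: the job done as asked, in the order asked, and still so for the second after the job is handed in, while the arm keeps its last pose, push and grip.
It also fails if it takes over 48 s, if anything falls off the work surface, if the arm or the gripper's body presses on something with over 40 N, if the wrist force passes 120 N, or if a joint passes its speed limit or range.

## Robot

A 6-joint arm with a two-finger parallel gripper is mounted at the origin on the work surface. World frame = base frame: x ahead of the robot, y to its left, z up, the work surface at z = 0. Lengths are in m, angles in rad, forces in N, time in s.
With the tool pointing down it reaches from about 0.25 to 0.8 m from the base axis. Payload 3.9 kg.
Tool frame: the origin (TCP) lies between the finger pads; the fingertips stand 11 mm ahead of it and the grasp point (between the pads) lies 8 mm behind it; z points along the fingers, y is the direction in which the jaws open and shut (so a half turn about z gives the same grasp; the last joint's range is limited). The gripper opens to 85 mm and grips with 20 to 120 N. Pads are 22 mm wide; open, the fingers measure 114 mm over their backs; the gripper's body (76 mm by 85 mm) begins 54 mm behind the grasp point. The pads swing forward as they close: fully open they stand 13 mm farther back than shut.
Start: joints at [1.225, 0.26, -0.138, 1.173, 0, 1.571], TCP at [0.178, 0.494, 0.212] pointing down, gripper open.
Joint ranges: [-2.78, 2.78], [-0.83, 1.72], [-1.28, 1.37], [-1.9, 2.12], [-1.57, 1.48], [-3.14, 3.14]. Speed limits (rad/s): [2.57, 2.57, 3.14, 3.14, 3.14, 3.14].

## Interface

Orientations are given as a 3x3 rotation matrix whose columns are the frame's x, y, z axes.
In Python, from plant import arm, eoat, kinematics, vision, order gives the robot as it stands. Calls block until the motion is done:
- arm.move_pose(position, orientation): joint-space move of the TCP to a pose.
- arm.move_l(position, speed=0.15, rot=None, force_limit=None): straight line of the TCP; rot=None keeps the orientation; speed is the mean speed in m/s. With force_limit (N) it stops when the force on the tool has changed by that much, and returns True; else False.
- arm.move_joints(angles): joint-space move.
- eoat.open_gripper() and eoat.close_gripper(): open the fingers fully, or close them until they stop; the grip force is fixed at half the most.
- arm.pause(seconds).
- kinematics.solve_ik(position, orientation): joint angles nearest the present ones, or None.
- vision.grab_frame(name): name is "side" or "top" or "wrist"; returns a dict with "frame" (480x640x3 uint8, red, green, blue), "depth" (480x640 float32, m along the optical axis (not along the pixel's ray), 0 where there is no reading), "camera_matrix" (3x3 intrinsics, pixels), "rvec" (rotation vector, rad) and "tvec" (3), from world to camera coordinates, as OpenCV has them; the wrist camera has in their place "tool_from_camera" (4x4, takes a point from camera to tool coordinates, whose origin is the TCP and whose axes are the flange's). Camera axes: x right, y down, z forward; pixel columns grow to the right and rows downward; lengths in m; the calibration is good to about 2 mm. A picture is of the moment at which its call begins: read the wrist's pose just before it.
A pose or a line that the arm cannot do raises arm.Unreachable and nothing moves.
- order.hand_in(): hands the job in, once; it reports no verdict.
Readings, each from a call of its own:
- arm.current_time_s(): time.
- arm.current_q(): joint angles.
- arm.current_joint_velocities(): joint speeds.
- arm.current_joint_torque(): joint torques, N m.
- arm.current_ee_pos(): TCP position.
- arm.current_orientation(): TCP orientation.
- arm.current_wrist_force(): force on the tool from outside, world axes, zero at the start.
- arm.current_torque(): the same for the moment, N m.
- arm.current_opening(): finger opening in m.
Only numpy, scipy, OpenCV 4.12 (cv2) and the standard library are available. Lean on these libraries where they do the work, as an engineer would, in place of code of your own. Each camera call takes 0.05 s, during which the arm holds its last target. There are 200 camera calls.

## Working session

There is one attempt and no reset: what is moved stays moved. The work goes in short steps, each a Python script; the robot and the scene stay as the last script left them, time stands still between calls to the robot, and variables do not carry over. Pictures are saved under pics/ and viewed, about 8 in all and at most 12, crops included, and the job is handed in when it is done.

```bash
ls; mkdir -p pics
python3 - <<'E'
from plant import arm,eoat,vision
import cv2,numpy as np
for n in("top","side"):
    f=vision.grab_frame(n); cv2.imwrite(f"pics/{n}0.png",f["frame"][:,:,::-1]); np.savez(n+"0.npz",**f)
    print(n,f["camera_matrix"].tolist(),f["rvec"],f["tvec"])
print(arm.current_time_s(),arm.current_wrist_force(),arm.current_orientation())
E
```

```text
pics
top [[483.18932512949766, 0.0, 328.87109674836563], [0.0, 483.18932512949766, 234.30278052659048], [0.0, 0.0, 1.0]] [ 2.13590025 -2.1791137   0.1407745 ] [0.01338826 0.57562266 1.12590417]
side [[449.6772460310873, 0.0, 319.34890835386955], [0.0, 449.6772460310873, 239.60331019897689], [0.0, 0.0, 1.0]] [ 2.46250543 -0.08182726  0.05016995] [-0.59838227  0.09029666  0.93560051]
0.1 [-1.0538256  -0.90045682 -0.10085057] [[-9.40783108e-01  3.39008609e-01 -5.52951228e-04]
 [ 3.39009057e-01  9.40781618e-01 -1.67537746e-03]
 [-4.77610315e-05 -1.76362229e-03 -9.99998444e-01]]
```

View pics/top0.png

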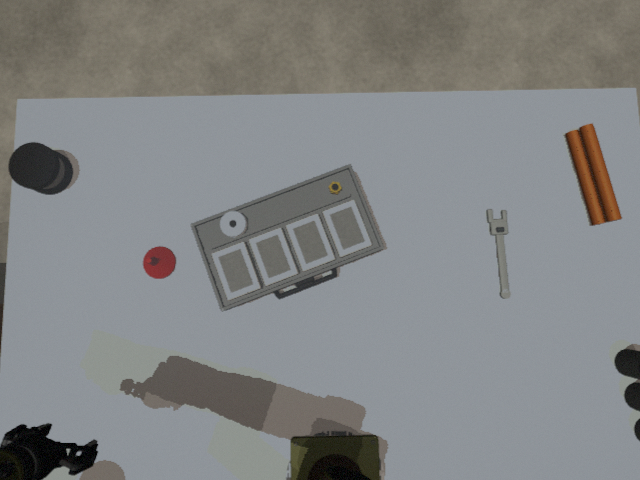

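The top view shows the toolbox turned by roughly 20°. The covers are at about (237,270), (274,256), (311,242) and (348,227), the tape is at (233,223) and the nut at (335,187). I'll localise the covers from colour and calibration next.

```bash
cat > cov.py <<'E'
import cv2,numpy as np
def ray2plane(f,uv,z):
    R=cv2.Rodrigues(f["rvec"])[0];t=f["tvec"].reshape(3);c=-R.T@t
    p=cv2.undistortPoints(np.float64(uv).reshape(-1,1,2),f["camera_matrix"],None).reshape(-1,2)
    d=np.c_[p,np.ones(len(p))]@R
    return c+d*((z-c[2])/d[:,2])[:,None]
def height(f):
    R=cv2.Rodrigues(f["rvec"])[0];v,u=np.mgrid[:480,:640];K=f["camera_matrix"];d=f["depth"]
    P=np.stack([(u-K[0,2])/K[0,0]*d,(v-K[1,2])/K[1,1]*d,d],-1)-f["tvec"].reshape(3)
    return (P@R)
E
python3 - <<'E'
from cov import *
f=dict(np.load("top0.npz"));P=height(f)
print("z at covers",[np.round(P[v-3:v+4,u-3:u+4].reshape(-1,3).mean(0),4).tolist() for u,v in((237,270),(274,256),(311,242),(348,227),(290,330))])
g=f["frame"];hsv=cv2.cvtColor(g,cv2.COLOR_RGB2HSV)
m=((hsv[...,1]<25)&(hsv[...,2]>165)).astype(np.uint8)
m[:190]=0;m[312:]=0;m[:,:195]=0;m[:,388:]=0
print(g[270,218:256].tolist()[::3],g[330,290],g[200,150])
cs,_=cv2.findContours(m,cv2.RETR_EXTERNAL,cv2.CHAIN_APPROX_NONE)
for c in cs:
    if cv2.contourArea(c)<300: continue
    w=ray2plane(f,c.reshape(-1,2),0.122)[:,:2]
    (cx,cy),s,a=cv2.minAreaRect((w*1000).astype(np.float32));print(round(cx,1),round(cy,1),np.round(s,1),round(a,1))
E
```

```text
z at covers [[0.4895, 0.2064, 0.1224], [0.5188, 0.1246, 0.1229], [0.5484, 0.0423, 0.1226], [0.5804, -0.0407, 0.1224], [0.3489, 0.1004, 0.0004]]
[[143, 148, 151], [141, 146, 151], [104, 104, 99], [106, 106, 101], [107, 109, 104], [105, 104, 99], [107, 105, 101], [108, 105, 101], [107, 107, 102], [103, 105, 100], [127, 130, 132], [143, 147, 153], [109, 110, 105]] [143 150 155] [143 148 152]
```

Run:
```python
from cov import *
f=dict(np.load("top0.npz"));P=height(f);z=P[...,2]
g=f["frame"].mean(2)
m=((g>124)&(z>.09)&(z<.13)&(abs(P[...,0]-.53)<.16)&(abs(P[...,1]-.09)<.25)).astype(np.uint8)
cs,_=cv2.findContours(m,cv2.RETR_EXTERNAL,cv2.CHAIN_APPROX_NONE)
for c in cs:
    if cv2.contourArea(c)<200: continue
    w=ray2plane(f,c.reshape(-1,2),0.122)[:,:2]
    (cx,cy),s,a=cv2.minAreaRect((w*1000).astype(np.float32));print(round(cx,1),round(cy,1),np.round(s,1),round(a,1))
b=((z>.09)&(z<.13)&(abs(P[...,0]-.53)<.2)&(abs(P[...,1]-.09)<.3)).astype(np.uint8)
c=max(cv2.findContours(b,0,1)[0],key=cv2.contourArea)
print("box",cv2.minAreaRect((ray2plane(f,c.reshape(-1,2),.1)[:,:2]*1000).astype(np.float32)))
```

```text
488.7 210.3 [110.3  76.4] 20.0
518.8 127.8 [110.2  76.5] 20.0
548.7 45.3 [110.2  76.5] 19.9
593.6 217.0 [56.  56.4] 88.9
578.7 -37.4 [110.4  76.6] 20.0
box ((561.84130859375, 97.30937194824219), (219.99778747558594, 392.5447998046875), 19.994985580444336)
```

```bash
cat >> cov.py <<'E'
C=np.array([[.4887,.2103],[.5188,.1278],[.5487,.0453],[.5787,-.0374]])
X=np.array([np.cos(np.radians(20)),np.sin(np.radians(20))])
R=np.array([[-X[0],-X[1],0],[-X[1],X[0],0],[0,0,-1]])
def at(i,off,z): return np.r_[C[i-1]+off*X,z]
def press(arm,i,off,lim=6,zmin=.122):
    arm.move_l(at(i,off,.142),.1)
    hit=arm.move_l(at(i,off,zmin),.015,force_limit=lim)
    print(i,off,"hit",hit,"z",round(arm.current_ee_pos()[2],4),"F",np.round(arm.current_wrist_force(),1),"M",np.round(arm.current_torque(),2),"t",arm.current_time_s())
E
python3 - <<'E'
from cov import *
from plant import arm,eoat
eoat.close_gripper();print(arm.current_opening())
arm.move_pose(at(1,-.04,.19),R);print(arm.current_ee_pos(),arm.current_time_s(),arm.current_wrist_force())
press(arm,1,-.04)
E
```

```text
0.00023731317128688798
[0.45097128 0.19717085 0.19006963] 2.3667 [ 0.37438721 -0.11638043  0.13659616]
1 -0.04 hit False z 0.1221 F [-1.1  0.4 -1.5] M [-0.04 -0.01  0.02] t 4.4833
```

Run:
```python
from cov import *
from plant import arm,vision
print(arm.current_ee_pos(),arm.current_wrist_force())
f=vision.grab_frame("side");g=f["frame"][:,:,::-1]
t=vision.grab_frame("top")["frame"][150:330,170:410,::-1]
cv2.imwrite("pics/s1.png",g);cv2.imwrite("pics/t1.png",cv2.resize(t,None,fx=3,fy=3))
```

```text
[0.45119909 0.19665874 0.12210732] [-1.05288164  0.37421457 -1.48933707]
```

View pics/s1.png

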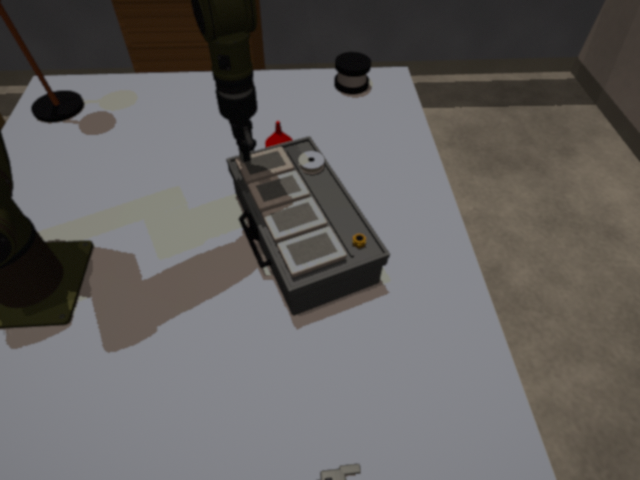

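The side view shows the fingertips at about (246,160), over the near end of cover 1. I'll check cover 1's surface in depth and zoom in.

Run:
```python
from cov import *
from plant import arm,vision
def prof(f):
    P=height(f).reshape(-1,3);P=P[f["depth"].ravel()>0]
    Y=np.array([-X[1],X[0]])
    for i in range(4):
        q=P[:,:2]-C[i];a=q@X;b=q@Y
        print(i+1,[ (round(1000*float(np.median(P[s,2])),1),int(s.sum())) for o in range(-50,51,20) for s in [(abs(a-o/1000)<.008)&(abs(b)<.034)&(abs(P[:,2]-.12)<.03)] if s.any()])
prof(dict(np.load("top0.npz")));prof(dict(np.load("side0.npz")))
prof(vision.grab_frame("top"));f=vision.grab_frame("side");prof(f)
cv2.imwrite("pics/s1c.png",cv2.resize(f["frame"][90:210,190:350,::-1],None,fx=5,fy=5,interpolation=cv2.INTER_CUBIC))
```

```text
1 [(121.0, 244), (122.4, 231), (122.5, 226), (122.2, 224), (122.2, 219), (121.9, 191)]
2 [(121.1, 245), (122.6, 219), (122.5, 220), (122.3, 220), (122.3, 214), (121.8, 187)]
3 [(121.1, 238), (122.7, 219), (122.4, 219), (122.6, 214), (122.3, 216), (122.1, 189)]
4 [(121.4, 237), (122.5, 219), (122.4, 218), (122.6, 211), (122.6, 215), (122.1, 185)]
1 [(120.9, 200), (122.1, 151), (122.1, 149), (122.1, 143), (122.3, 142), (121.8, 125)]
2 [(120.6, 238), (122.0, 176), (122.0, 172), (122.2, 174), (122.1, 164), (121.8, 145)]
3 [(120.4, 277), (122.1, 209), (122.2, 210), (122.1, 202), (122.0, 202), (121.6, 177)]
4 [(120.1, 329), (121.8, 251), (121.9, 246), (121.9, 240), (121.9, 236), (121.5, 210)]
1 [(119.4, 76), (122.5, 69), (122.0, 125), (122.5, 179), (121.9, 148)]
2 [(121.2, 246), (122.4, 223), (122.2, 223), (122.7, 221), (122.3, 217), (122.4, 184)]
3 [(121.1, 242), (122.5, 222), (122.6, 222), (122.5, 218), (122.2, 217), (121.9, 187)]
4 [(121.4, 237), (122.5, 218), (122.9, 218), (122.5, 212), (122.7, 214), (122.0, 188)]
1 [(120.7, 206), (122.2, 117), (122.1, 148), (122.1, 146), (122.4, 140), (121.9, 124)]
2 [(120.6, 238), (121.8, 182), (121.9, 179), (122.2, 170), (122.0, 168), (121.8, 149)]
3 [(120.4, 279), (121.9, 212), (122.0, 215), (121.9, 204), (122.0, 201), (121.6, 168)]
4 [(120.4, 326), (121.9, 249), (122.0, 245), (121.8, 245), (121.9, 235), (121.5, 213)]
```

View pics/s1c.png

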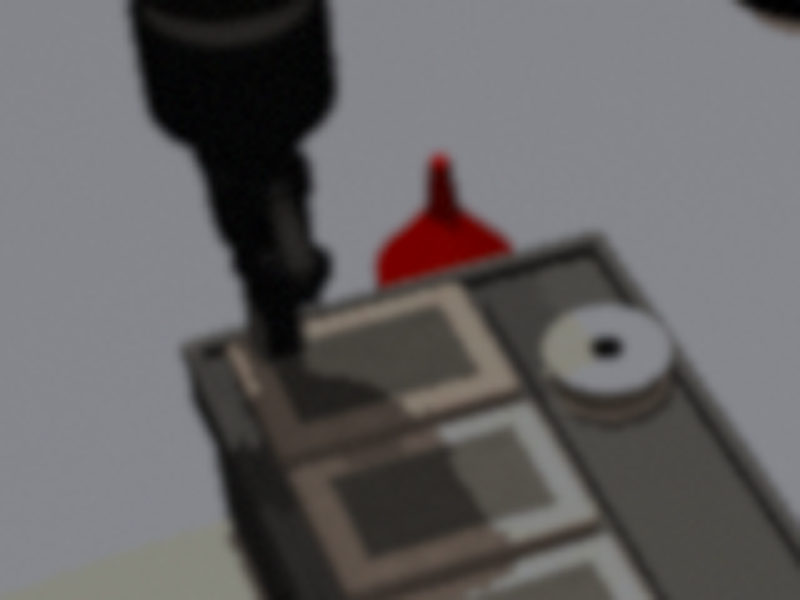

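Cover 1 is level and the force reads about zero, so the fingertips haven't reached it yet (tip at about (285,350) in the crop). I'll keep going down under the force guard.

Run:
```python
from cov import *
from plant import arm
for z in np.arange(.121,.1095,-.001):
    h=arm.move_l(at(1,-.04,z),.015,force_limit=6)
    print(h,np.round(arm.current_ee_pos(),4),np.round(arm.current_wrist_force(),1),arm.current_time_s())
    if h or arm.current_wrist_force()[2]>6:break
```

```text
False [0.451  0.1966 0.1209] [-0.9 -0.7 -0.1] 4.9333
False [0.451  0.1966 0.1199] [-0.1 -1.  -0.5] 5.1833
False [0.4511 0.1966 0.1189] [-0.8  0.2 -0.1] 5.4333
False [0.451  0.1966 0.1179] [ 0.5 -0.3  0.9] 5.6833
False [0.451  0.1966 0.1169] [ 0.  -0.6 -0.8] 5.9333
False [0.451  0.1966 0.1159] [ 0.2 -0.4 -0.4] 6.1833
False [0.451  0.1966 0.1149] [ 0.3  0.2 -0.2] 6.4333
False [0.451  0.1966 0.1139] [ 0.8 -0.6  0. ] 6.6833
False [0.451  0.1966 0.1129] [-0.2 -0.1 -0.4] 6.9333
False [0.451  0.1966 0.1119] [-0.2  0.9  0.4] 7.1833
False [0.451  0.1966 0.1109] [ 0.2 -0.6 -0.3] 7.4333
False [0.4511 0.1966 0.1099] [-0.3  0.3 -0.6] 7.6833
```

Run:
```python
from cov import *
from plant import arm,vision
Y=np.array([-X[1],X[0]]);p=arm.current_ee_pos();print(p,arm.current_opening(),arm.current_orientation().round(3).tolist())
for n in("side","top"):
    f=vision.grab_frame(n);P=height(f);ok=(f["depth"]>0)
    q=P[...,:2]-C[0];a=q@X;b=q@Y
    k=ok&(abs(a)<.09)&(abs(b)<.07)&(P[...,2]>.118)&(f["frame"].max(2)<60)
    for z in np.arange(.118,.25,.01):
        s=k&(abs(P[...,2]-z)<.005)
        if s.any():print(n,round(z,3),s.sum(),"x",np.round([a[s].min(),a[s].max()],3),"y",np.round([b[s].min(),b[s].max()],3))
    if n=="side":
        cv2.imwrite("pics/s2c.png",cv2.resize(f["frame"][100:200,200:340,::-1],None,fx=5.5,fy=5.5,interpolation=cv2.INTER_CUBIC))
        for i in range(4):
            q=P[...,:2]-C[i];aa=q@X;bb=q@Y
            print(i+1,[round(1000*float(np.median(P[s][:,2])),1) for o in range(-50,51,20) for s in [ok&(abs(aa-o/1000)<.008)&(abs(bb)<.034)&(abs(P[...,2]-.12)<.03)]])
w=vision.grab_frame("wrist");cv2.imwrite("pics/w2.png",w["frame"][:,:,::-1]);print(w["tool_from_camera"].round(3).tolist())
```

```text
[0.45105361 0.19657734 0.10993446] -0.00017410699191031082 [[-0.94, -0.342, -0.0], [-0.342, 0.94, -0.0], [0.0, -0.0, -1.0]]
side 0.118 163 x [-0.055  0.01 ] y [-0.07   0.024]
side 0.128 67 x [-0.048  0.009] y [-0.068  0.032]
side 0.138 27 x [-0.051 -0.029] y [-0.015  0.004]
side 0.148 41 x [-0.051 -0.029] y [-0.018  0.002]
side 0.158 30 x [-0.051 -0.03 ] y [-0.016  0.001]
side 0.168 2 x [-0.051 -0.042] y [-0.009  0.004]
side 0.178 26 x [-0.053 -0.034] y [-0.034  0.004]
side 0.188 22 x [-0.052 -0.03 ] y [-0.044 -0.009]
side 0.198 61 x [-0.056 -0.024] y [-0.051  0.01 ]
side 0.208 51 x [-0.057 -0.025] y [-0.059  0.006]
side 0.218 95 x [-0.058 -0.028] y [-0.064  0.008]
side 0.228 114 x [-0.059 -0.022] y [-0.06  0.01]
side 0.238 95 x [-0.059 -0.022] y [-0.046 -0.006]
side 0.248 60 x [-0.051 -0.029] y [-0.044 -0.016]
1 [121.1, 122.9, 122.0, 122.0, 122.1, 122.0]
2 [120.4, 121.9, 122.0, 122.2, 122.2, 121.8]
3 [120.5, 122.1, 122.0, 121.9, 122.1, 121.3]
4 [120.4, 122.0, 121.9, 121.8, 121.8, 121.2]
top 0.118 8 x [-0.018 -0.007] y [-0.049 -0.015]
top 0.128 6 x [-0.049  0.001] y [-0.024 -0.007]
top 0.178 2 x [-0.053 -0.052] y [-0.027 -0.026]
top 0.188 6 x [-0.052 -0.048] y [-0.031 -0.022]
top 0.198 10 x [-0.052 -0.048] y [-0.042 -0.028]
top 0.208 9 x [-0.052 -0.029] y [-0.047 -0.036]
top 0.218 65 x [-0.054 -0.028] y [-0.061 -0.041]
top 0.228 52 x [-0.052 -0.029] y [-0.061 -0.041]
top 0.238 21 x [-0.051 -0.032] y [-0.044 -0.036]
top 0.248 20 x [-0.051 -0.03 ] y [-0.041 -0.034]
[[-0.001, -0.965, -0.262, 0.066], [1.0, -0.001, 0.0, 0.001], [-0.0, -0.262, 0.965, -0.162], [0.0, 0.0, 0.0, 1.0]]
```

View pics/s2c.png

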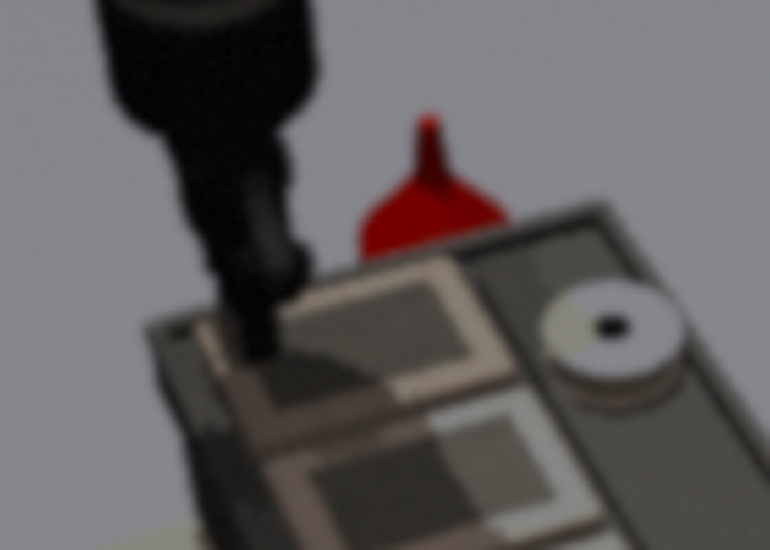

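View pics/w2.png

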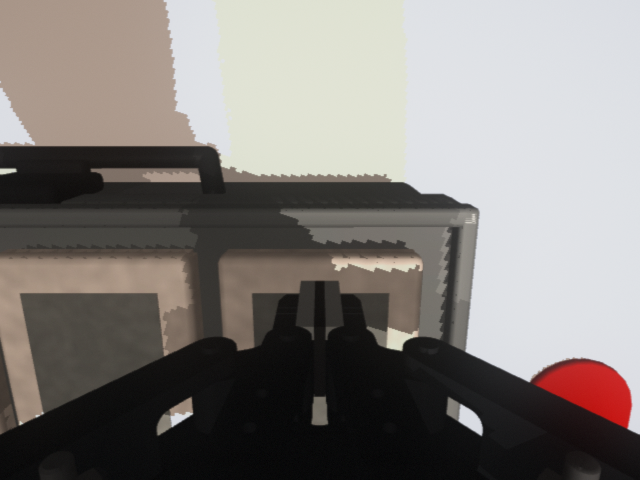

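The wrist view shows the closed pads ending at about (320,283), over the near half of cover 1. The cover is level and the force is zero. I'll use the wrist depth to measure where the tips really are, in tool and world coordinates.

Run:
```python
from cov import *
from plant import arm,vision
p=arm.current_ee_pos();Rt=arm.current_orientation()
w=vision.grab_frame("wrist");d=w["depth"];K=w["camera_matrix"];T=w["tool_from_camera"]
print(K[0,0],K[:2,2])
v,u=np.mgrid[:480,:640];Pc=np.stack([(u-K[0,2])/K[0,0]*d,(v-K[1,2])/K[1,1]*d,d],-1)
Pt=Pc@T[:3,:3].T+T[:3,3];Pw=Pt@Rt.T+p
for r in list(range(262,300,4))+[310,330,360,410]:
    print(r,[(np.round(1000*Pt[r,c]).astype(int).tolist(),round(float(Pw[r,c,2]),4)) for c in (308,332)])
for c,r in((260,270),(400,275),(90,350),(90,270),(500,60),(460,300)): print(c,r,np.round(Pw[r,c],4))
f=vision.grab_frame("side");P=height(f)
for r in range(150,176,2): print(r,f["frame"][r,243:252].mean(1).astype(int),np.round(P[r,247],4))
```

```text
427.0713925201242 [319.23906438 231.54342813]
262 [([13, -3, -11], 0.121), ([14, 6, -12], 0.1216)]
266 [([12, -3, -13], 0.1227), ([12, 6, -11], 0.1208)]
270 [([11, -3, -12], 0.122), ([10, 6, -11], 0.1215)]
274 [([9, -3, -13], 0.1226), ([9, 6, -11], 0.1211)]
278 [([7, -4, -11], 0.1211), ([7, 6, -11], 0.121)]
282 [([11, -3, -25], 0.1349), ([11, 5, -25], 0.1354)]
286 [([11, -3, -28], 0.1382), ([11, 5, -29], 0.1385)]
290 [([11, -3, -31], 0.1415), ([11, 5, -33], 0.1432)]
294 [([11, -3, -34], 0.1444), ([12, 5, -37], 0.1469)]
298 [([11, -3, -38], 0.1482), ([11, 5, -39], 0.1494)]
310 [([11, -3, -47], 0.157), ([11, 4, -47], 0.1571)]
330 [([12, -2, -62], 0.1719), ([12, 4, -61], 0.1713)]
360 [([11, -2, -73], 0.1834), ([12, 4, -75], 0.1849)]
410 [([-8, -2, -67], 0.1772), ([-7, 4, -69], 0.1786)]
260 270 [0.4488 0.1729 0.1214]
400 275 [0.4328 0.2232 0.121 ]
90 350 [0.5026 0.1206 0.123 ]
90 270 [0.471  0.1126 0.1207]
500 60 [ 0.3215  0.2653 -0.0008]
460 300 [0.4381 0.2549 0.1086]
150 [ 3  5  8  5  7 12 14 16 16] [0.465  0.1365 0.219 ]
152 [ 5  5  5  6  3  8  5 12  7] [0.4642 0.1386 0.2123]
154 [ 6  3  3  3  4  5  9 13 22] [0.4622 0.1508 0.197 ]
156 [ 8  4  5  4  4  7 21 44 71] [0.4598 0.1658 0.179 ]
158 [17  8  5  5  5  7 18 39 60] [0.4568 0.1855 0.1568]
160 [22 10  6  5  6  7 11 27 47] [0.4563 0.1842 0.1523]
162 [28 14  5  5  5  7 10 24 43] [0.4552 0.1886 0.143 ]
164 [30 18  8  7  8  9 12 22 31] [0.4552 0.1838 0.1415]
166 [42 35 32 30 28 27 28 30 31] [0.4538 0.1901 0.1303]
168 [59 59 57 51 41 33 31 30 31] [0.453  0.191  0.1237]
170 [60 62 61 59 52 42 33 30 31] [0.4529 0.1873 0.1213]
172 [59 61 62 61 60 53 41 34 31] [0.4534 0.1783 0.1236]
174 [54 60 61 63 62 60 54 48 47] [0.453  0.1762 0.1197]
```

The wrist and side depths agree that the tips are at z≈0.134 while the TCP reads 0.110. The tips therefore sit about 24 mm behind the reported TCP, not 11 mm ahead of it. Laterally they're centred. I expect contact at TCP z≈0.098, so I'll continue with the force guard.

Run:
```python
from cov import *
from plant import arm
for z in [.104,.102]+list(np.arange(.101,.089,-.001)):
    h=arm.move_l(at(1,-.04,z),.015,force_limit=6)
    print(h,np.round(arm.current_ee_pos(),4),np.round(arm.current_wrist_force(),1),arm.current_time_s())
    if h or arm.current_wrist_force()[2]>5:break
```

```text
False [0.451  0.1966 0.1039] [0.7 1.2 1.1] 8.4833
False [0.4514 0.1967 0.1022] [0.4 0.  0.6] 8.7667
False [0.4514 0.1968 0.1019] [-1.5  0.2  6.1] 9.0167
```

Run:
```python
from cov import *
from plant import arm
def press(i,off,lim=7):
    arm.move_l(at(i,off,.109),.15)
    h=arm.move_l(at(i,off,.095),.015,force_limit=lim)
    z=arm.current_ee_pos()[2];arm.pause(.2)
    print(i,off,h,"z",round(z,4),round(arm.current_ee_pos()[2],4),"F",np.round(arm.current_wrist_force(),1),"t",round(arm.current_time_s(),1))
    return z
z0=press(1,-.04)
for i in (2,3,4):
    arm.move_l(at(i-1,-.04,.112),.1)
    z=press(i,-.04)
    if z<z0-.0025: print("loose",i);break
```

```text
1 -0.04 True z 0.1019 0.1019 F [-0.6  0.1  4.3] t 10.0
2 -0.04 True z 0.1019 0.1019 F [-0.8 -0.2  5. ] t 11.8
3 -0.04 True z 0.098 0.0981 F [-0.7  0.1  5.1] t 13.7
loose 3
```

Cover 3 gives about 4 mm under 5 N, while covers 1 and 2 don't. I'll check the tilt in depth, release, and press the middle.

```bash
cat >> cov.py <<'E'
def prof(f):
    P=height(f).reshape(-1,3);P=P[f["depth"].ravel()>0];Y=np.array([-X[1],X[0]])
    for i in range(4):
        q=P[:,:2]-C[i];a=q@X;b=q@Y
        print(i+1,[round(1000*float(np.median(P[s,2])),1) for o in range(-50,51,20) for s in [(abs(a-o/1000)<.008)&(abs(b)<.034)&(abs(P[:,2]-.12)<.015)] if s.any()])
E
python3 - <<'E'
from cov import *
from plant import arm,vision
prof(vision.grab_frame("side"))
arm.move_l(at(3,-.04,.112),.1); arm.pause(.2); prof(vision.grab_frame("side"))
arm.move_l(at(3,0,.112),.1);arm.move_l(at(3,0,.105),.1)
for k in range(3):
    h=arm.move_l(at(3,0,.0925),.01,force_limit=20)
    arm.pause(.2);z=arm.current_ee_pos()[2];F=arm.current_wrist_force()
    print(h,round(z,4),np.round(F,1),round(arm.current_time_s(),1))
    if z<.0975: break
prof(vision.grab_frame("side"))
f=vision.grab_frame("side");cv2.imwrite("pics/s3c.png",cv2.resize(f["frame"][120:320,210:400,::-1],None,fx=3,fy=3,interpolation=cv2.INTER_CUBIC))
E
```

```text
1 [121.7, 123.0, 121.1]
2 [121.5, 121.8, 122.0, 121.6]
3 [115.5, 118.7, 120.5, 122.9, 125.3, 127.0]
4 [121.3, 121.9, 121.8, 121.9, 121.9, 121.6]
1 [121.5, 122.6, 120.8]
2 [121.4, 122.0, 121.8, 122.2, 121.9]
3 [121.0, 122.3, 122.0, 121.9, 122.1, 121.6]
4 [121.2, 121.8, 121.8, 122.1, 122.0, 121.5]
True 0.0963 [-1.4 -0.6  4.7] 16.4
1 [121.3, 122.3, 122.4, 122.2, 120.7]
2 [121.7, 121.9, 122.1, 122.2, 120.3]
3 [115.5, 116.0, 116.4, 116.0, 115.9, 115.6]
4 [121.2, 122.0, 122.0, 122.0, 122.1, 121.6]
```

View pics/s3c.png

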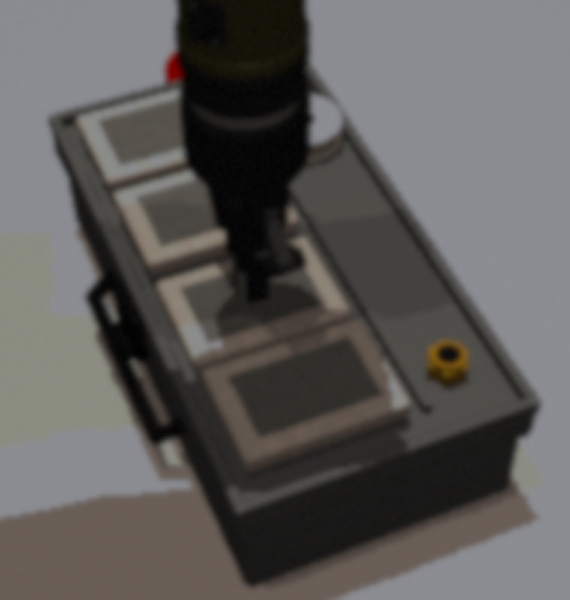

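Cover 3 is level, about 6 mm down, with the tips at its middle, around (258,295). The hold relaxed to 4.7 N, so I'll firm it up, confirm and hand in.

Run:
```python
from cov import *
from plant import arm,vision,order
p=arm.current_ee_pos()
for k in range(6):
    p[2]-=.0004
    h=arm.move_l(p,.01,force_limit=15);arm.pause(.3)
    F=arm.current_wrist_force();print(h,np.round(arm.current_ee_pos(),4),np.round(F,1))
    if F[2]>10:break
arm.pause(.4);F=arm.current_wrist_force();print(np.round(F,1),arm.current_time_s());prof(vision.grab_frame("side"))
if 6<F[2]<35: order.hand_in();print("handed in",arm.current_wrist_force(),arm.current_ee_pos())
```

```text
False [0.549  0.0453 0.0962] [-1.3  0.2  5.9]
False [0.549  0.0453 0.0962] [-2.8  0.4  7.1]
False [0.549  0.0453 0.0962] [-3.2 -0.8  9.7]
False [0.549  0.0453 0.0962] [-3.4 -1.1 12.3]
[-3.3 -0.2 12.2] 19.0583
1 [121.6, 122.2, 122.1, 122.3, 121.6]
2 [121.5, 122.4, 122.4, 121.7, 120.6]
3 [115.3, 116.0, 116.4, 116.3, 115.8, 115.5]
4 [121.2, 121.8, 121.8, 121.9, 121.9, 121.4]
the job is handed in; nothing more can be done
the job is handed in; nothing more can be done
```

Cover 3 was the loose one. I pressed it fully home and handed the job in at about 19 s, with the closed fingertips still pressing its middle at about 12 N.

- **Finding it:** I pressed the near ends of covers 1, 2 and 3 in turn. Covers 1 and 2 held firm. Cover 3 tipped about 4 mm under 5 N, its far end rose, and it sprang back level when released. I didn't press cover 4, since the loose one was already found.
- **Seating it:** pressed in the middle, cover 3 went down level by about 5.7–6 mm to a hard stop. The last side-camera depth check, just before hand-in, read 116 mm for cover 3 and 122 mm for the other three. The fingertips touched only cover 3.
- **Disagreement with the description:** the fingertips stood about 20 mm behind the reported TCP, not 11 mm ahead of it. My first descent therefore stopped short of the cover. I measured the real offset with the cameras and found contact under the force guard.
- **Not checked:** I didn't measure the wrench, tape, nut and funnel again at the end. The arm never went near them.

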